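Fold the vial retainer down and shut the heater

TASK

Get the dry-block vial heater ready to run: fold its upright retainer plate down over the vials and press it until it snaps home under the spring catch, and only then swing the lid over from behind and push it fully shut. Do it all gently by pushing with closed fingers: grip or lift nothing, do not slam the lid, and leave the vials and everything else on the table where they are.

Things in the scene. Friction and masses are not known exactly. Their poses are not given: they have to be found in the camera images.
- heater: Dry-block vial heater, white, fixed to the table: chamber 140 mm deep x 140 mm wide, rim 102 mm above the table (inside 108 x 104 mm, vial caps 80 mm above the table), and a sloping panel 48 mm deep in front. Origin on the table under the chamber's middle; +x from its front (panel) to its rear (lid hinge), +y its left.
- retainer (a joint): Retainer: aluminium plate 94 mm wide, 90 mm from hinge to orange free edge, 4 mm thick, 6 mm ribs on its top at both sides; hinged inside the chamber's front. Rad: 0 flat over the vials and under the catch (top face 87.5 mm above the table), 1.57 upright, 1.72 stop, leaning to the front. Upright it stays; tipped far to the rear it drops and stops on the catch at about 0.14, not yet home.
- retainer_hinge (a point): Middle of the retainer's hinge line, 49 mm in front of the heater's origin, 85.5 mm above the table, half-way through the plate's thickness; does not move.
- retainer_edge (a point): Middle of the retainer's orange free edge, on the face that is uppermost when it lies flat. From 0.14 rad, some 4 to 8 N downward on the plate's rear half snap it past the catch to 0, where it stays; press 15 mm or more in front of the edge, clear of the catch.
- lid (a joint): Grey insulated lid: slab 147 mm from hinge to front edge, 144 mm wide, 20 mm thick, plus a black lip 12 mm further out. Hinged along the rear rim. Rad: 0 shut (top 124 mm above the table), 1.57 upright, more leans to the rear, 1.95 stop. Stiff hinge: it stays wherever it is left, and takes 1 to 3 N at its outer part to move until shut. It cannot pass the upright retainer.
- lid_hinge (a point): Middle of the lid's hinge line, 70 mm behind the heater's origin, 103.5 mm above the table, in the plane of the lid's underside; does not move.
- lid_edge (a point): Middle of the lid's front edge (the edge away from the hinge), half-way through its 20 mm thickness, 147 mm from the hinge line.
- catch (a point): Middle of the spring roller catch, a white roller 12 mm across and 32 mm long on the rear chamber wall, 45 mm behind the heater's origin, 92.5 mm above the table. It gives way rearward by itself when the retainer's edge is pressed past it; do not press on it.
- vial_1: Loose 27 mm glass vial, 60 mm tall, white cap, standing in a well of the heater block; origin at the centre of its underside, which is 20 mm above the table.
- vial_2: Loose 27 mm glass vial, 60 mm tall, black cap, standing in a well of the heater block; origin at the centre of its underside, which is 20 mm above the table.
- vial_3: Loose 27 mm glass vial, 60 mm tall, white cap, standing in a well of the heater block; origin at the centre of its underside, which is 20 mm above the table.
- tip_box: Blue pipette tip box with clear lid, 102 x 70 x 57 mm; a bystander standing loose on the table. Origin at the centre of its underside.
- bottle_wash: Small white bottle with blue cap, 38 mm across, 70 mm tall; a bystander standing loose on the table. Origin at the centre of its underside.
- bottle_stock: Brown bottle with white cap, 52 mm across, 110 mm tall; a bystander standing loose on the table. Origin at the centre of its underside.
- pipette: Pipette lying on its side, 221 mm long; a bystander standing loose on the table. Origin at the centre of its underside.
- wash_bottle: White wash bottle with red spout, 90 x 66 mm, 179 mm tall; a bystander standing loose on the table. Origin at the centre of its underside.
- petri_dish: Closed petri dish, 62 mm across, 13 mm tall; a bystander standing loose on the table. Origin at the centre of its underside.
- tube_rack_1: White test-tube rack, 218 x 112 x 84 mm; a bystander standing loose on the table. Origin at the centre of its underside.

How it is judged (in metres and radians):
On the way, in this order (a step that is already met when the one before it is completed fails the run):
1. the retainer lies flat, snapped under the catch, while the lid still stands open (value of joint retainer below 0.05 rad and value of joint lid above 1 rad), for 0.2 s.
2. the lid is shut over the retainer (value of joint retainer below 0.05 rad and value of joint lid below 0.04 rad), for 0.2 s.
At the end, for the whole second after the job is handed in: The retainer is flat and snapped home (below 0.05 rad), the lid is shut (below 0.04 rad) and at rest, and all three vials stand in the block (not raised by more than 10 mm) (all of step 2 and velocity of joint each of lid, retainer below 0.05 rad/s and z of each of vial_1, vial_2, vial_3 in the frame of heater below 0.03 m and horizontal distance between each of vial_1, vial_2, vial_3 and heater below 0.05 m); the robot touches nothing.
It fails at once if the lid is brought down over a retainer that is not snapped home (value of joint lid below 0.9 rad and value of joint retainer above 0.08 rad).
It fails at once if the lid is slammed (faster than 3 rad/s), or the heater with its retainer and lid is pressed harder than 45 N (velocity of joint lid below -3 rad/s or contact force between the arm and heater above 45 N).
It fails at once if the retainer or the lid is gripped between the fingers ((z of the grasp point in the frame of retainer_edge between -0.006 and 0.001 m and x of the grasp point in the frame of retainer_edge between -0.088 and 0.008 m and y of the grasp point in the frame of retainer_edge between -0.047 and 0.047 m) or (z of the grasp point in the frame of lid_edge between -0.008 and 0.008 m and x of the grasp point in the frame of lid_edge between -0.014 and 0.14 m and y of the grasp point in the frame of lid_edge between -0.07 and 0.07 m)).
It fails at once if a vial is lifted in its well or gripped (z of any of vial_1, vial_2, vial_3 in the frame of heater above 0.035 m or contact force between the fingers and vial_1 above 8 N or contact force between the fingers and vial_2 above 8 N or contact force between the fingers and vial_3 above 8 N).
It fails at once if a bystander is moved by more than 30 mm (distance of any of tip_box, bottle_wash, bottle_stock, pipette, wash_bottle, petri_dish, tube_rack_1 from where it was at the start of the episode above 0.03 m).
It also fails if it takes over 45 s, if anything falls off the work surface, if the arm or the gripper's body presses on something with over 40 N, if the wrist force passes 120 N, or if a joint passes its speed limit or range.

ROBOT

A 7-joint arm with a two-finger parallel gripper is mounted at the origin on a cart in front of the work surface, level with it; the furniture and walls round the work are solid. World frame = base frame: x ahead of the robot, y to its left, z up, the work surface at z = 0. Lengths are in m, angles in degrees, forces in N, time in s.
With the tool pointing down it reaches from about 0.4 to 0.75 m from the base axis. Payload 19.5 kg.
Tool frame: the origin (TCP) lies where the fingers leave the gripper's body, on its centre line; the fingertips stand 73 mm ahead of it and the grasp point (between the pads) lies 54 mm ahead of it; z points along the fingers, y is the line along which they close (so a half turn about z gives the same grasp; the last joint's range is limited). The gripper opens to 85 mm and grips with 20 to 120 N. Pads are 22 mm wide; open, the fingers measure 114 mm over their backs; the gripper's body (76 mm by 85 mm) begins 54 mm behind the grasp point. The pads swing forward as they close: fully open they stand 13 mm farther back than shut.
Start: joints at [-69.998, 40.479, -1.581, 85.061, 1.261, 54.483, -4.326], TCP at [0.219, 0.532, 0.304] pointing down, gripper open.
Joint ranges: [-155.06, 155.06], [-18.47, 123.98], [-90, 86.84], [0, 140.48], [-83.41, 263.41], [0, 116], [-161.91, 161.91]. Speed limits (degrees/s): [108.29, 108.29, 147.25, 147.25, 172.46, 172.46, 172.46].

INTERFACE

Orientations are given as [roll, pitch, yaw] about the fixed x, y, z axes, in that order (R = Rz(yaw) Ry(pitch) Rx(roll)).
In Python, from rig import ctrl gives the robot as it stands. The module is installed in compiled form; this text tells all that it offers.
- The arm moves only by the shell command python3 -m creep 'ROWS' [FORCE]. ROWS is JSON, a list of rows, each a list of 3 entries, a list of its own where there are three numbers: the opening, from -1 (shut) to 1 (fully open), then the shift along the tool's x, y, z in units of 0.1 m (1.0 is 0.1 m), then the turn about the tool's z in units of 180 degrees (1.0 is 180 degrees). In form: [[grip, [x, y, z], roll], ...]. A call has 1 to 20 rows; each row is the pose to reach, as a shift and turn from the pose commanded when the call began, along the tool's axes at that moment, turning the shorter way round; what a row does not reach only later rows make up. A row lasts 1/8 s, in which the tool goes at most 62.5 mm and 10.7 degrees, less where a joint would pass 70% of its speed; a pose out of reach is approached as far as the arm can. A call with a number of a shift or a turn outside -1 to 1 is refused whole. A call with a gripper value outside its range is refused whole. The fingers move at their own pace and stop on an object; FORCE is the grip in N (left out, the last holds). Time passes only in rows, so rows that repeat a pose let the fingers close. It gives the time, the measured TCP pose, the force, the opening and the grip force at its end, in the units of the state.
- ctrl.state(): the state, without advancing time (a new reading comes with each control period).
- ctrl.grab_frame(name): name is "scene" or "top" or "wrist"; returns a dict with "img" (384x512x3 uint8, blue, green, red), "K" (3x3 intrinsics, pixels), "k1" (the pictures are not rectified: a ray, as slopes to the right and down, at radius r is drawn at 1 + k1 r^2 times it, then the intrinsics apply), "R" (3x3) and "t" (3): a world point X has camera coordinates R X + t. Camera axes: x right, y down, z forward; pixel columns grow to the right and rows downward; lengths in m; the calibration is good to about 2 mm. A picture is of the moment at which its call begins. There is no depth.
- ctrl.close_job(): hands the job in; it is judged then, once.
Trained networks look in a picture, given as the dict that the camera call returned (one of the last four; its "shot" number tells which), for a name from the list of things; names that differ only in an ending like _2 or _b are one class to them, and where a whole thing is asked for, a point or a joint stands for the part that bears it (a point fixed in the world has none). Each returns a list of dicts, best first, with "p" (0 to 1); they miss things now and then, are a little off and sometimes report something else, mostly with a low value. They report only what shows in the picture. A call takes as long as a camera call.
- ctrl.find_in(thing, picture): "location" ([column, row] in pixels, amid what is visible of it).
The state is a dict: "clock": time; "joint_positions": joint angles; "joint_vel": joint speeds; "tau": joint torques, N m; "ee_pos": TCP position; "tcp_rot": TCP orientation; "force": force on the tool from outside, world axes, zero at the start; "wrist_torque": the same for the moment, N m; "gripper_width": opening from 0.0 (shut) to 1.0 (fully open); "gripper_force": force on a finger pad.
Only numpy, scipy, OpenCV 4.12 (cv2) and the standard library are available. Lean on these libraries where they do the work, as an engineer would, in place of code of your own. Each camera call takes 0.05 s, during which the arm holds its last target. There are 200 camera calls.

## Working session

There is one attempt and no reset: what is moved stays moved. The work goes in short steps, Python scripts to look and compute and a shell command to move; the robot and the scene stay as the last step left them, time stands still between calls to the robot, and variables do not carry over. Pictures are saved under pics/ and viewed, at most 10 in all, crops included, and the job is handed in when it is done.

```bash
mkdir -p pics
cat > h.py <<'E'
import numpy as np, cv2
from rig import ctrl
def ray(f,px):
    K=f["K"];d=np.array([(px[0]-K[0][2])/K[0][0],(px[1]-K[1][2])/K[1][1]]);u=d.copy()
    for _ in range(20): u=d/(1+f["k1"]*(u@u))
    R=np.array(f["R"]);return -R.T@np.array(f["t"]),R.T@np.array([u[0],u[1],1])
def at_z(f,px,z):
    c,d=ray(f,px);return c+d*(z-c[2])/d[2]
def proj(f,X):
    c=np.array(f["R"])@np.array(X)+f["t"];u=c[:2]/c[2];u=u*(1+f["k1"]*(u@u));K=f["K"]
    return np.array([K[0][0]*u[0]+K[0][2],K[1][1]*u[1]+K[1][2]])
E
python3 - <<'E'
from h import *
s=ctrl.state();print(s)
ims=[]
for n in("scene","top"):
    f=ctrl.grab_frame(n);ims.append(f["img"]);cv2.imwrite(f"pics/{n}0.png",f["img"])
    print(n,-np.array(f["R"]).T@f["t"])
    for t in("heater","retainer","retainer_edge","lid","lid_edge","lid_hinge","retainer_hinge","catch","vial_1","tip_box","bottle_wash","bottle_stock","pipette","wash_bottle","petri_dish","tube_rack_1"):
        print(t,[(np.round(r["location"]).tolist(),round(r["p"],2),at_z(f,r["location"],0.09).round(3).tolist()) for r in ctrl.find_in(t,f)[:3]])
E
```

```text
{'clock': 0.0, 'joint_positions': array([-69.99850442,  40.51450644,  -1.58412784,  85.08448625,
         1.26095603,  54.48315633,  -4.32530477]), 'joint_vel': array([ 0.06048702, -0.00947453, -0.08690793,  0.02558844, -0.009802  ,
        0.00536555,  0.04473441]), 'tau': array([-2.36807318e-04, -8.83241916e+01,  1.23445921e+00, -2.36170703e+01,
        1.67639303e-02,  6.53029580e-03, -4.68657902e-05]), 'ee_pos': array([0.21894443, 0.53147833, 0.30342096]), 'tcp_rot': array([-1.79935197e+02,  1.34544869e-03,  1.57611432e+02]), 'force': array([ 0.30584031, -0.23418524, -0.2458502 ]), 'wrist_torque': array([ 0.00028128,  0.02115773, -0.03849439]), 'gripper_force': 0.0, 'gripper_width': 0.9978164202403533}
scene [-0.6575377  -1.03513472  1.7119016 ]
heater [([194.0, 152.0], 0.71, [0.467, 0.405, 0.09])]
retainer []
retainer_edge [([197.0, 160.0], 0.71, [0.437, 0.352, 0.09])]
lid [([190.0, 133.0], 0.57, [0.553, 0.528, 0.09])]
lid_edge [([187.0, 132.0], 0.59, [0.544, 0.543, 0.09])]
lid_hinge [([191.0, 130.0], 0.84, [0.569, 0.542, 0.09]), ([193.0, 154.0], 0.26, [0.448, 0.397, 0.09])]
ret
[... 1104 characters left out ...]
), ([168.0, 211.0], 0.55, [0.401, 0.343, 0.09])]
catch [([156.0, 199.0], 0.87, [0.446, 0.392, 0.09])]
vial_1 [([156.0, 201.0], 0.56, [0.438, 0.394, 0.09])]
tip_box [([109.0, 198.0], 0.78, [0.447, 0.575, 0.09])]
bottle_wash [([130.0, 176.0], 0.53, [0.533, 0.499, 0.09])]
bottle_stock [([142.0, 154.0], 0.76, [0.623, 0.455, 0.09])]
pipette [([349.0, 235.0], 0.59, [0.324, -0.347, 0.09]), ([136.0, 184.0], 0.44, [0.504, 0.473, 0.09])]
wash_bottle [([320.0, 185.0], 0.69, [0.513, -0.237, 0.09]), ([411.0, 219.0], 0.4, [0.389, -0.584, 0.09])]
petri_dish [([357.0, 181.0], 0.6, [0.533, -0.38, 0.09])]
tube_rack_1 [([144.0, 156.0], 0.73, [0.616, 0.448, 0.09]), ([407.0, 218.0], 0.56, [0.393, -0.567, 0.09])]
```

View pics/scene0.png

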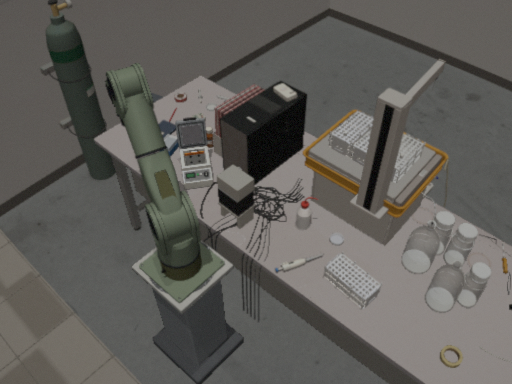

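View pics/top0.png

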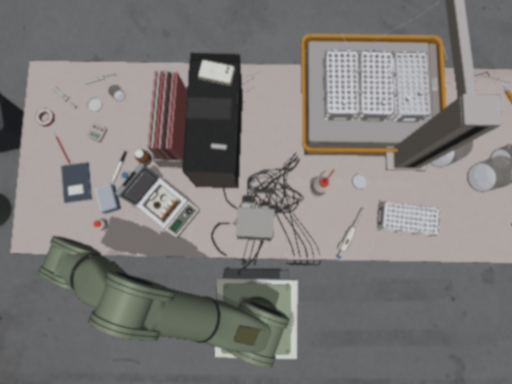

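The scene view shows the heater left of the arm around (194,155), with its lid behind it near (190,132). In the top view the heater is at (160,203), its panel at lower right (182,218) and the lid at upper left (138,184), so its yaw is about 50°. The tip box is at (107,198) and the stock bottle at (143,156).

Run:
```python
import cv2,numpy as np
a=cv2.imread("pics/top0.png")[150:245,90:215];b=cv2.imread("pics/scene0.png")[105:195,150:240]
a=cv2.resize(a,None,fx=6.4,fy=6.4,interpolation=cv2.INTER_CUBIC)[:600]
b=cv2.resize(b,None,fx=6.6,fy=6.6,interpolation=cv2.INTER_CUBIC)
cv2.imwrite("pics/a.png",a);cv2.imwrite("pics/b.png",b)
```

```text
(no output)
```

View pics/a.png

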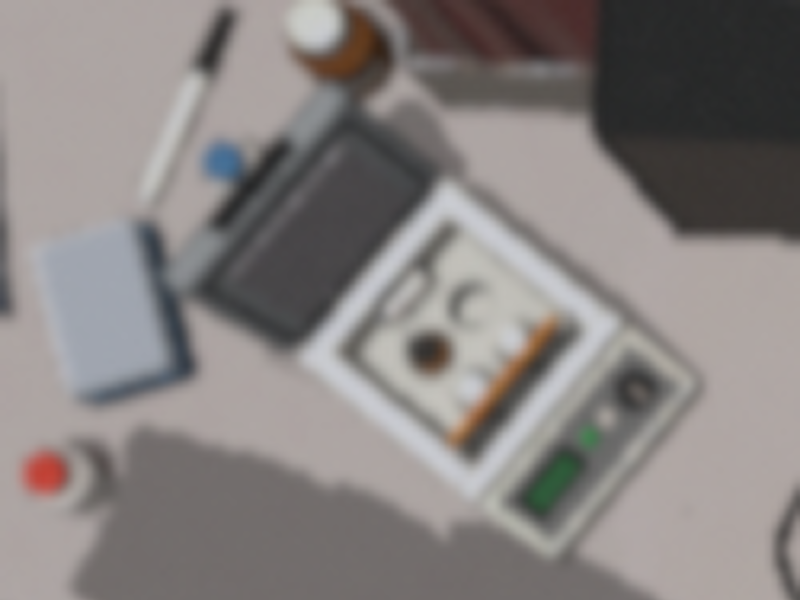

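View pics/b.png

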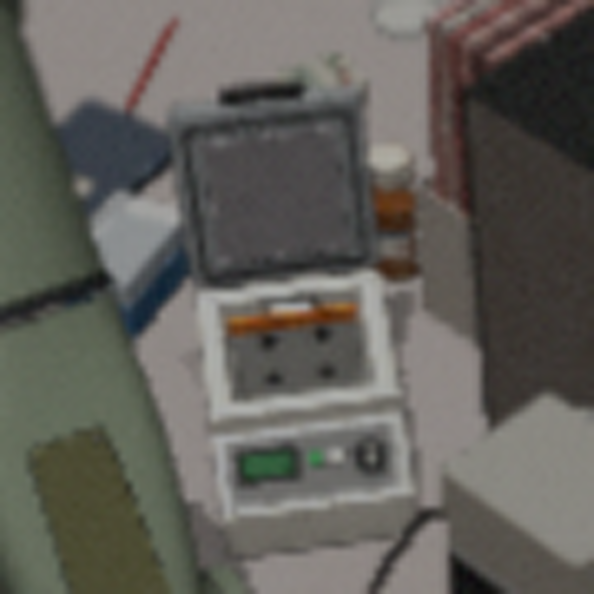

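Crop a (top): the rim corners are rear-right (445,183), front-right (622,325), front-left (470,497) and rear-left (303,355). The orange edge runs from (455,440) to (555,325), so the retainer is upright, and the lid leans back with its lip near (255,185). Crop b confirms the retainer is up. Next I fit the pose.

```bash
cat >> h.py <<'E'
def fit(f,pts,obj,z=.102):
    W=np.array([at_z(f,p,z)[:2] for p in pts]);O=np.array(obj)
    A=W-W.mean(0);B=O-O.mean(0)
    th=np.arctan2((B[:,0]*A[:,1]-B[:,1]*A[:,0]).sum(),(B*A).sum())
    R=np.array([[np.cos(th),-np.sin(th)],[np.sin(th),np.cos(th)]])
    c=W.mean(0)-R@O.mean(0);return c,np.degrees(th),np.abs(W-(O@R.T+c)).max()
E
python3 - <<'E'
from h import *
f=ctrl.grab_frame("top")
C=lambda x,y:(90+(x+.5)/6.4-.5,150+(y+.5)/6.4-.5)
obj=[(.07,-.07),(-.07,-.07),(-.07,.07),(.07,.07)]
c,th,e=fit(f,[C(445,183),C(622,325),C(470,497),C(303,355)],obj);print(c,th,e)
g=ctrl.grab_frame("scene");S=lambda x,y:(150+(x+.5)/6.6-.5,105+(y+.5)/6.6-.5)
print(fit(g,[S(383,272),S(405,405),S(212,420),S(197,290)],obj))
t=np.radians(th);R=np.array([[np.cos(t),-np.sin(t)],[np.sin(t),np.cos(t)]])
w=lambda x,y:(c+R@[x,y]).round(3)
for n,p,z in(("edgeL",C(455,440),.175),("edgeR",C(555,325),.175),("lipL",C(218,218),.24),("lipR",C(288,148),.24),("lidLcorner",C(178,290),.24),("lidRcorner",C(345,85),.24),("blue",C(222,160),.07),("brown",C(318,25),.11)):
    q=at_z(f,p,z)[:2];print(n,q.round(3),(R.T@(q-c)).round(3))
E
```

```text
[0.43208843 0.36830763] 51.981630354982755 0.005301268417589655
(array([0.43409631, 0.36382344]), np.float64(50.65948255532751), np.float64(0.005972961061055604))
edgeL [0.367 0.353] [-0.053  0.042]
edgeR [0.433 0.299] [-0.054 -0.044]
lipL [0.481 0.475] [0.114 0.027]
lipR [0.521 0.439] [ 0.11  -0.026]
lidLcorner [0.441 0.495] [0.105 0.071]
lidRcorner [0.557 0.41 ] [ 0.109 -0.073]
blue [0.543 0.527] [0.193 0.01 ]
brown [0.62  0.462] [ 0.189 -0.09 ]
```

```bash
cat >> h.py <<'E'
from scipy.spatial.transform import Rotation as Ro
HC=np.array([.433,.366]);HY=np.radians(51.4)
HR=np.array([[np.cos(HY),-np.sin(HY)],[np.sin(HY),np.cos(HY)]])
def go(*targets):
    s=ctrl.state();R=Ro.from_euler("xyz",s["tcp_rot"],degrees=True).as_matrix();p=np.array(s["ee_pos"])
    tip=p-[0,0,.073];print("clock",s["clock"],"heater-frame tip",(HR.T@(tip[:2]-HC)).round(4),tip[2].round(4),"rot",np.round(s["tcp_rot"],1),"F",np.round(s["force"],1))
    for x,y,z in targets:
        w=np.r_[HC+HR@[x,y],z+.073];print((x,y,z),"->",(R.T@(w-p)*10).round(3))
E
python3 - <<'E'
from h import *
go((-.1,0,.23),(-.1,0,.15))
E
```

```text
clock 1.8 heater-frame tip [-0.0041  0.2705] 0.2309 rot [-180.     0.   157.6] F [-0.6 -0.4  0.6]
(-0.1, 0, 0.23) -> [-2.33  -1.676  0.009]
(-0.1, 0, 0.15) -> [-2.33  -1.676  0.809]
```

```bash
python3 -m creep '[[-1,[-0.3,-0.2,0],0.03],[-1,[-0.65,-0.45,0],0.06],[-1,[-1,-0.72,0],0.09]]'; python3 -m creep '[[-1,[-0.4,-0.18,0],0],[-1,[-0.8,-0.36,0],0],[-1,[-1,-0.5,0],0],[-1,[-1,-0.5,0],0]]'; python3 -c "
from h import *
go((-.1,0,.23),(-.1,0,.15))"
```

```text
clock: 2.17
ee_pos: [0.2847, 0.4258, 0.3039]
tcp_rot: [180.0, 0.0, 141.2]
force: [1.3, 0.1, -0.6]
gripper_width: 0.377
gripper_force: 0.0
clock: 2.68
ee_pos: [0.3317, 0.3243, 0.3041]
tcp_rot: [180.0, 0.0, 141.3]
force: [0.2, 0.7, -0.1]
gripper_width: 0.001
gripper_force: 0.0
clock 2.675 heater-frame tip [-0.0958  0.0531] 0.2311 rot [180.    0.  141.3] F [ 0.2  0.7 -0.1]
(-0.1, 0, 0.23) -> [-0.531 -0.041  0.012]
(-0.1, 0, 0.15) -> [-0.531 -0.041  0.812]
```

```bash
python3 -m creep '[[-1,[-0.27,-0.04,0],0],[-1,[-0.53,-0.04,0.2],0],[-1,[-0.53,-0.04,0.5],0],[-1,[-0.53,-0.04,0.81],0],[-1,[-0.53,-0.04,0.81],0]]'; python3 -c "
from h import *
go((-.01,0,.15),(.0,0,.145))
f=ctrl.grab_frame('wrist');cv2.imwrite('pics/w1.png',f['img'])
for x,y,z in((-.049,.047,.1755),(-.049,-.047,.1755),(.07,.07,.102),(.07,-.07,.102),(-.07,.07,.102),(-.07,-.07,.102)): print((x,y,z),proj(f,np.r_[HC+HR@[x,y],z]).round())"
```

```text
clock: 3.3
ee_pos: [0.3693, 0.2897, 0.2217]
tcp_rot: [-179.8, -0.0, 141.5]
force: [0.0, 0.4, 1.1]
gripper_width: -0.002
gripper_force: 0.0
clock 3.3 heater-frame tip [-0.0994  0.0022] 0.1487 rot [-179.8   -0.   141.5] F [0.  0.4 1.1]
(-0.01, 0, 0.15) -> [-0.022  0.893 -0.015]
(0.0, 0, 0.145) -> [-0.023  0.994  0.034]
(-0.049, 0.047, 0.1755) [388. 188.]
(-0.049, -0.047, 0.1755) [360. 372.]
(0.07, 0.07, 0.102) [529. 119.]
(0.07, -0.07, 0.102) [481. 308.]
(-0.07, 0.07, 0.102) [309. 113.]
(-0.07, -0.07, 0.102) [298. 314.]
```

View pics/w1.png

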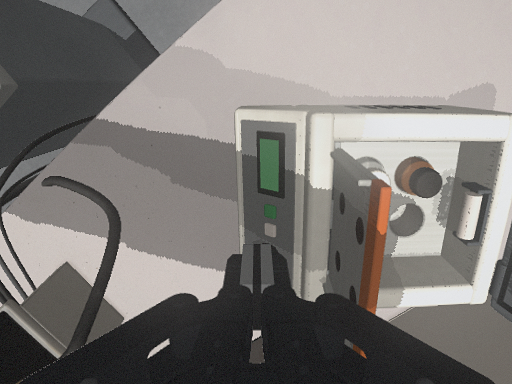

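The wrist view shows the rim corners at about (308,110) and (300,312) and the orange edge starting at (385,182). Both match the projected pose to within a few mm. I'll push the plate now.

```bash
python3 -m creep '[[-1,[-0.02,0.15,0],0],[-1,[-0.02,0.28,0],0],[-1,[-0.02,0.36,0],0],[-1,[-0.02,0.44,0],0],[-1,[-0.02,0.52,0],0],[-1,[-0.02,0.6,0],0],[-1,[-0.02,0.68,0],0]]'; python3 -m creep '[[-1,[0,0.08,0],0],[-1,[0,0.16,0.05],0],[-1,[0,0.24,0.1],0],[-1,[0,0.3,0.15],0],[-1,[0,0.3,0.15],0]]'; python3 -c "
from h import *
go((.006,0,.115),(.006,0,.0875))
f=ctrl.grab_frame('wrist');cv2.imwrite('pics/w2.png',f['img'])
print(ctrl.find_in('retainer_edge',f)[:2])
for a in(0.14,.4,.7): print(a,proj(f,np.r_[HC+HR@[-.049+.09*np.cos(a),0],.0875+.09*np.sin(a)]).round())"
```

```text
clock: 4.22
ee_pos: [0.4143, 0.3416, 0.2229]
tcp_rot: [-180.0, 0.0, 141.4]
force: [-0.4, -0.9, 0.2]
gripper_width: 0.0
gripper_force: 0.1
clock: 4.85
ee_pos: [0.4326, 0.3648, 0.2073]
tcp_rot: [-180.0, -0.0, 141.4]
force: [-0.4, -0.2, 0.3]
gripper_width: 0.001
gripper_force: 0.0
clock 4.85 heater-frame tip [-0.0012 -0.0005] 0.1343 rot [-180.    -0.   141.4] F [-0.4 -0.2  0.3]
(0.006, 0, 0.115) -> [0.005 0.072 0.193]
(0.006, 0, 0.0875) -> [0.005 0.072 0.468]
[{'location': [241.4, 212.6], 'p': 0.75}]
0.14 [326. 228.]
0.4 [322. 246.]
0.7 [302. 268.]
```

View pics/w2.png

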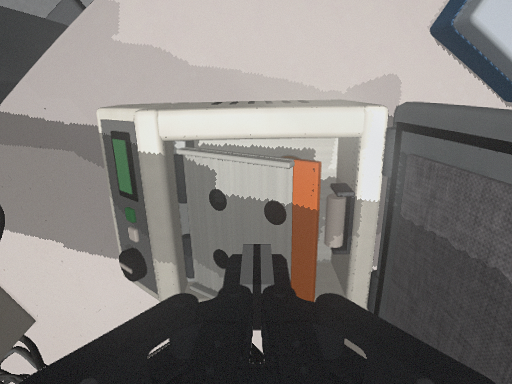

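The plate has tipped over: its orange edge is at about (318,230), just short of the catch roller at (337,215). I'll press down in small steps in front of the edge.

```bash
python3 -m creep '[[-1,[0,0.07,0.1],0],[-1,[0,0.07,0.2],0],[-1,[0,0.07,0.28],0],[-1,[0,0.07,0.34],0],[-1,[0,0.07,0.38],0]]'; python3 -m creep '[[-1,[0,0,0.03],0],[-1,[0,0,0.05],0]]';python3 -m creep '[[-1,[0,0,0.02],0],[-1,[0,0,0.04],0]]'; python3 -c "
from h import *
go((.006,0,.0875))"
```

```text
clock: 5.58
ee_pos: [0.437, 0.3701, 0.1695]
tcp_rot: [-180.0, 0.0, 141.4]
force: [-0.4, -0.8, -0.4]
gripper_width: -0.002
gripper_force: 0.0
clock: 5.82
ee_pos: [0.4372, 0.3703, 0.1652]
tcp_rot: [179.9, 0.0, 141.4]
force: [-0.0, 0.6, 4.4]
gripper_width: 0.002
gripper_force: 2.2
clock: 6.08
ee_pos: [0.4371, 0.3702, 0.1609]
tcp_rot: [180.0, 0.0, 141.4]
force: [0.9, -0.5, -0.2]
gripper_width: -0.001
gripper_force: 0.0
clock 6.075 heater-frame tip [ 0.0058 -0.0006] 0.0879 rot [180.    0.  141.4] F [ 0.9 -0.5 -0.2]
(0.006, 0, 0.0875) -> [0.006 0.002 0.004]
```

```bash
python3 -m creep '[[-1,[0,0,0.01],0],[-1,[0,0,0.02],0]]'; python3 -m creep '[[-1,[0,0,0.005],0],[-1,[0,0,0.01],0]]'; python3 -m creep '[[-1,[0,0,-0.3],0],[-1,[0,-0.1,-0.6],0],[-1,[0,-0.2,-1],0],[-1,[0,-0.2,-1],0]]';python3 -c "
from h import *
go((-.02,0,.29),(.155,0,.29))
f=ctrl.grab_frame('wrist');cv2.imwrite('pics/w3.png',f['img'])
print([r['location'] for r in ctrl.find_in('retainer_edge',f)[:1]])
for a in(0,.14): print(a,[proj(f,np.r_[HC+HR@[-.049+.09*np.cos(a),y],.0875+.09*np.sin(a)]).round() for y in (.047,0)])"
```

```text
clock: 6.32
ee_pos: [0.437, 0.3701, 0.1596]
tcp_rot: [180.0, 0.0, 141.4]
force: [-6.3, -4.5, 30.5]
gripper_width: 0.001
gripper_force: 15.1
clock: 6.58
ee_pos: [0.437, 0.3701, 0.1594]
tcp_rot: [180.0, 0.0, 141.4]
force: [-7.3, -6.1, 40.7]
gripper_width: -0.002
gripper_force: 20.5
clock: 7.08
ee_pos: [0.4248, 0.3544, 0.2601]
tcp_rot: [179.8, 0.0, 141.4]
force: [0.2, 0.1, -0.8]
gripper_width: 0.002
gripper_force: 0.0
clock 7.075 heater-frame tip [-0.0141 -0.0008] 0.1871 rot [179.8   0.  141.4] F [ 0.2  0.1 -0.8]
(-0.02, 0, 0.29) -> [ 0.008 -0.056 -1.029]
(0.155, 0, 0.29) -> [ 0.008  1.694 -1.024]
[[268.9, 187.2]]
0 [array([330., 135.]), array([326., 194.])]
0.14 [array([332., 137.]), array([328., 199.])]
```

View pics/w3.png

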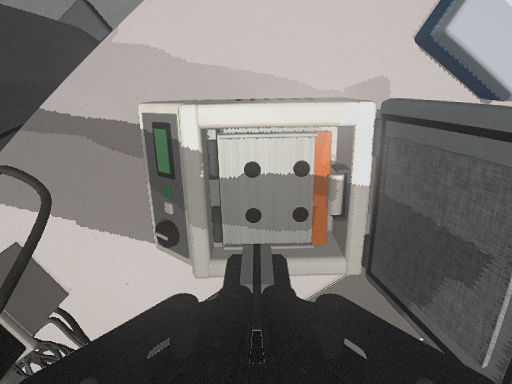

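The plate lies flat with its orange edge at (322,185), tucked against the roller at (338,195). A firm stop at the right height and the force dip beforehand confirm the snap. Next I go up and over behind the lid.

```bash
python3 -m creep '[[-1,[0,0,-0.4],0],[-1,[0,0.1,-0.8],0],[-1,[0,0.4,-1],0],[-1,[0,0.8,-1],0],[-1,[0,0.8,-1],0]]'; python3 -m creep '[[-1,[0,0.4,-0.05],0],[-1,[0,0.8,-0.05],0],[-1,[0,1,-0.05],0],[-1,[0,1,-0.05],0],[-1,[0,1,-0.05],0]]';python3 -c "
from h import *
go((.165,0,.235))
f=ctrl.grab_frame('wrist');cv2.imwrite('pics/w4.png',f['img'])
g=ctrl.grab_frame('scene');b=g['img'][75:195,130:260];
cv2.imwrite('pics/w4.png',np.hstack([cv2.resize(f['img'],(440,330)),cv2.resize(b,(357,330),interpolation=2)]))"
```

```text
clock: 7.8
ee_pos: [0.475, 0.4184, 0.3553]
tcp_rot: [-179.9, -0.0, 141.5]
force: [-0.6, -0.5, -0.8]
gripper_width: 0.005
gripper_force: 0.0
clock: 8.43
ee_pos: [0.5366, 0.4947, 0.3622]
tcp_rot: [-179.9, -0.0, 141.4]
force: [0.8, 0.9, 0.3]
gripper_width: -0.001
gripper_force: 0.0
clock 8.425 heater-frame tip [ 0.1653 -0.0007] 0.2892 rot [-179.9   -0.   141.4] F [0.8 0.9 0.3]
(0.165, 0, 0.235) -> [ 0.007 -0.002  0.542]
```

View pics/w4.png

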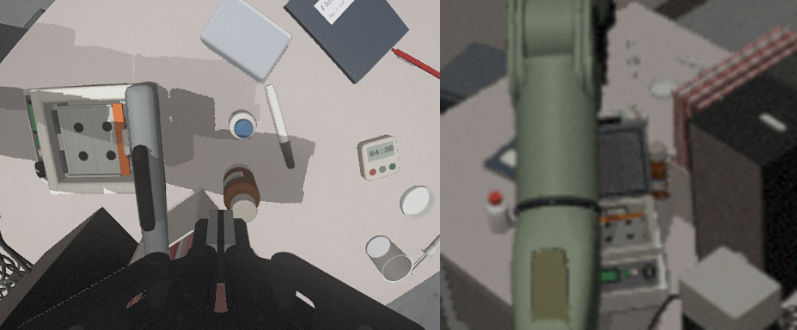

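The fingers are now clear behind the lid: in the wrist half the lid is at (150,160) and the fingers at (225,230). I'll lower and push it forward.

```bash
python3 -m creep '[[-1,[0,0,0.2],0],[-1,[0,0,0.4],0],[-1,[0,0,0.58],0],[-1,[0,0,0.58],0]]'; python3 -m creep '[[-1,[0,-0.1,0],0],[-1,[0,-0.2,0],0],[-1,[0,-0.3,0],0],[-1,[0,-0.4,0],0],[-1,[0,-0.5,0],0],[-1,[0,-0.6,0],0]]';python3 -m creep '[[-1,[0,-0.1,0],0],[-1,[0,-0.2,0],0],[-1,[0,-0.3,0.01],0],[-1,[0,-0.4,0.01],0],[-1,[0,-0.48,0.02],0],[-1,[0,-0.48,0.02],0]]';python3 -c "
from h import *
go((.0225,0,.2138),(-.0074,0,.1906),(-.029,0,.1595),(-.0405,0,.128))"
```

```text
clock: 9.02
ee_pos: [0.5365, 0.4947, 0.3045]
tcp_rot: [-179.9, -0.0, 141.4]
force: [0.1, -0.1, 1.3]
gripper_width: 0.0
gripper_force: 0.0
clock: 9.78
ee_pos: [0.4994, 0.4482, 0.3065]
tcp_rot: [179.9, 0.0, 141.4]
force: [1.5, 2.0, 2.1]
gripper_width: -0.003
gripper_force: 0.9
clock: 10.52
ee_pos: [0.4694, 0.4105, 0.3036]
tcp_rot: [180.0, 0.0, 141.4]
force: [0.7, 0.3, -0.8]
gripper_width: 0.006
gripper_force: 0.0
clock 10.525 heater-frame tip [ 0.0575 -0.0007] 0.2306 rot [180.    0.  141.4] F [ 0.7  0.3 -0.8]
(0.0225, 0, 0.2138) -> [ 0.007 -0.35   0.167]
(-0.0074, 0, 0.1906) -> [ 0.007 -0.649  0.399]
(-0.029, 0, 0.1595) -> [ 0.007 -0.865  0.71 ]
(-0.0405, 0, 0.128) -> [ 0.007 -0.98   1.025]
```

```bash
python3 -m creep '[[-1,[0,-0.1,0.03],0],[-1,[0,-0.2,0.07],0],[-1,[0,-0.28,0.12],0],[-1,[0,-0.35,0.17],0],[-1,[0,-0.43,0.22],0],[-1,[0,-0.51,0.28],0],[-1,[0,-0.58,0.34],0],[-1,[0,-0.65,0.4],0],[-1,[0,-0.71,0.47],0],[-1,[0,-0.76,0.54],0],[-1,[0,-0.82,0.62],0],[-1,[0,-0.86,0.71],0],[-1,[0,-0.9,0.79],0],[-1,[0,-0.94,0.87],0],[-1,[0,-0.97,0.95],0],[-1,[0,-0.98,0.99],0]]';python3 -c "
from h import *
go((-.0405,0,.1245))"
```

```text
clock: 12.52
ee_pos: [0.4082, 0.334, 0.2033]
tcp_rot: [-180.0, -0.0, 141.4]
force: [0.2, 0.2, 1.4]
gripper_width: 0.001
gripper_force: 0.3
clock 12.525 heater-frame tip [-0.0405 -0.0006] 0.1303 rot [-180.    -0.   141.4] F [0.2 0.2 1.4]
(-0.0405, 0, 0.1245) -> [0.006 0.    0.058]
```

```bash
python3 -m creep '[[-1,[0,0,0.03],0],[-1,[0,0,0.055],0],[-1,[0,0,0.055],0]]';python3 -m creep '[[-1,[0,0,0.005],0],[-1,[0,0,0.01],0]]'
```

```text
clock: 12.9
ee_pos: [0.4083, 0.3342, 0.1983]
tcp_rot: [-180.0, 0.0, 141.4]
force: [0.7, -0.7, -0.2]
gripper_width: 0.0
gripper_force: 0.0
clock: 13.15
ee_pos: [0.4083, 0.3342, 0.1974]
tcp_rot: [-180.0, 0.0, 141.4]
force: [-0.5, -0.0, 0.1]
gripper_width: 0.001
gripper_force: 0.3
```

```bash
python3 -m creep '[[-1,[0,0,0.005],0],[-1,[0,0,0.005],0]]';python3 -m creep '[[-1,[0,0,0.004],0],[-1,[0,0,0.004],0]]'
```

```text
clock: 13.4
ee_pos: [0.4083, 0.3342, 0.1969]
tcp_rot: [-180.0, -0.0, 141.4]
force: [0.0, 0.2, -0.3]
gripper_width: -0.003
gripper_force: 0.0
clock: 13.65
ee_pos: [0.4083, 0.3342, 0.1965]
tcp_rot: [-180.0, 0.0, 141.4]
force: [0.8, -0.1, 0.1]
gripper_width: 0.001
gripper_force: 0.0
```

```bash
python3 -m creep '[[-1,[0,0,0.005],0],[-1,[0,0,0.005],0]]';python3 -m creep '[[-1,[0,0,0.004],0],[-1,[0,0,0.004],0]]'
```

```text
clock: 13.9
ee_pos: [0.4083, 0.3342, 0.1961]
tcp_rot: [180.0, 0.0, 141.4]
force: [-0.6, -1.0, 2.9]
gripper_width: 0.002
gripper_force: 2.0
clock: 14.15
ee_pos: [0.4083, 0.3342, 0.196]
tcp_rot: [180.0, 0.0, 141.4]
force: [-2.4, -1.4, 12.8]
gripper_width: 0.001
gripper_force: 5.6
```

A firm stop at 12.8 N and the right height means the lid is fully shut. I'll retract and check.

```bash
python3 -m creep '[[-1,[0,0,-0.2],0],[-1,[0,0,-0.5],0],[-1,[0,0,-1],0],[-1,[0,0,-1],0],[-1,[0,0,-1],0]]';python3 -c "
from h import *
f=ctrl.grab_frame('wrist');cv2.imwrite('pics/w5.png',f['img'])
for a in(0,.06):print([proj(f,np.r_[HC+HR@[.07-.147*np.cos(a)+.02*np.sin(a),y],.1035+.02*np.cos(a)+.147*np.sin(a)]).round() for y in (.072,0)])"
```

```text
clock: 14.78
ee_pos: [0.4082, 0.3341, 0.2952]
tcp_rot: [-180.0, -0.0, 141.4]
force: [0.3, 0.5, 0.2]
gripper_width: -0.0
gripper_force: 0.0
[array([207., 101.]), array([211., 195.])]
[array([207., 101.]), array([211., 198.])]
```

View pics/w5.png

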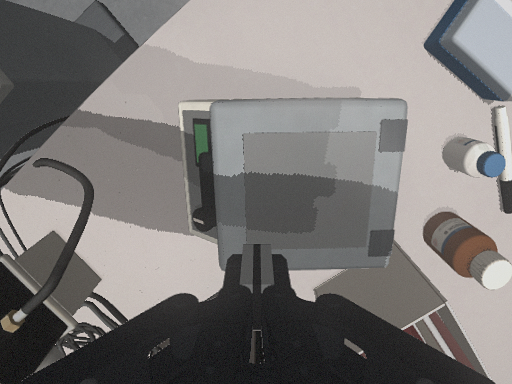

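The lid lies flat over the chamber, from (212,100) to (405,265), and the bottles at (475,158) and (465,250) are still standing. Handing in.

```bash
python3 -c "
from rig import ctrl
print(ctrl.close_job())"
```

```text
the job is handed in; nothing more can be done
None
```

I snapped the retainer home first and then pushed the lid fully shut, and handed the job in at about 15 s; the hand-in call returned no verdict, and the peak press was about 42 N on the retainer (limit 45 N).

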